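# Hold a pen pot upside down in the sanding jig

## Robot

A 6-joint arm with a two-finger parallel gripper is mounted at the origin on the work surface. World frame = base frame: x ahead of the robot, y to its left, z up, the work surface at z = 0. Lengths are in mm, angles in rad, forces in N, time in s.
With the tool pointing down it reaches from about 250 to 775 mm from the base axis. Payload 4 kg.
Tool frame: the origin (TCP) lies on the centre line of the jaws, within the pads' length; the fingertips stand 19 mm ahead of it and the grasp point (between the pads) is the TCP; z points along the fingers, y is the line along which they close (so a half turn about z gives the same grasp; the last joint's range is limited). The gripper opens to 94 mm and grips with 3 to 60 N. Pads are 16 mm wide; open, the fingers measure 119 mm over their backs; the gripper's body (75 mm by 177 mm) begins 78 mm behind the grasp point.
Start: joints at [-1.428, 0.087, 1.371, -0, 1.684, -0.103], TCP at [133.829, -533.487, 224.506] pointing down, gripper open.
Joint ranges: [-3.1, 3.1], [-0.76, 2.03], [0.27, 2.55], [-1.08, 4.22], [0.17, 2.65], [-2.57, 2.57]. Speed limits (rad/s): [2.79, 2.79, 3.14, 3.14, 3.14, 3.14].

## Interface

Orientations are given as a unit quaternion [w, x, y, z].
In Python, from station import bot, vision, models gives the robot as it stands. The module is installed in compiled form; this text tells all that it offers.
- The arm moves only by the tool step_arm, never from a script. Its argument "increments" is one flat list of numbers, 7 for each row, row after row: the shift along the tool's x, y, z in cm, then the turn, a rotation vector about the tool's x, y, z in rad, then the opening, from -1 (shut) to 1 (fully open). In form: [x, y, z, rx, ry, rz, hand, x, y, z, rx, ry, rz, hand, ...]. A call has 1 to 5 rows; each row shifts and turns the commanded pose from where the row before left it, along the tool's axes as they then stand; what a row does not reach is not made up. A row lasts 1/12 s, in which the tool goes at most 41.7 mm and 7.16 degrees, less where a joint would pass 70% of its speed; a pose out of reach is approached as far as the arm can. A call with a gripper value outside its range is refused whole. The fingers move at their own pace and stop on an object; the grip force is fixed at half the most. Time passes only in rows, so rows that do not move let the fingers close. It gives the time, the measured TCP pose, the force, the opening and the grip force at its end, in the units of the state.
- bot.state(): the state, without advancing time (a new reading comes with each control period).
- vision.camera(name): name is "scene" or "side" or "wrist"; returns (picture, depth): 400x640x3 uint8, red, green, blue; 400x640 float32, mm along the optical axis (not along the pixel's ray), 0 where there is no reading.
- vision.camera_model(name): a dict with "mtx" (3x3 intrinsics, pixels), "R" (3x3) and "t" (3): a world point X has camera coordinates R X + t. Camera axes: x right, y down, z forward; pixel columns grow to the right and rows downward; lengths in mm; the calibration is good to about 2 mm. The wrist camera is an equidistant fisheye: a pixel r from the principal point sees the ray r / f radians off the axis. A picture is of the moment at which its call begins: read the wrist's pose just before it. camera_model takes no time and is no camera call; for the wrist camera it gives the pose at the moment of the call.
- bot.sign_off(): hands the job in; it is judged then, once.
Trained networks look in the newest picture that a camera, given by its name, has taken for a name from the list of things; names that differ only in an ending like _2 or _b are one class to them, and where a whole thing is asked for, a point or a joint stands for the part that bears it (a point fixed in the world has none). Each returns a list of dicts, best first, with "score" (0 to 1); they miss things now and then, are a little off and sometimes report something else, mostly with a low value. They report only what shows in the picture. A call takes as long as a camera call. They do not tell look-alikes from the thing itself.
- models.regions_of(query, camera): "mask" (400x640 bool, what is visible of it).
- models.place_of(query, camera): "centre" ([x, y, z] in mm, in world coordinates, good to about 4 mm: a listed point, or the origin of a listed thing).
The state is a dict: "t": time; "joint_positions": joint angles; "qvel": joint speeds; "joint_efforts": joint torques, N m; "position": TCP position; "ee_rot": TCP orientation; "wrist_force": force on the tool from outside, world axes, zero at the start; "torque": the same for the moment, N m; "width": finger opening in mm; "gripper_force": force on a finger pad.
Only numpy, scipy, OpenCV 4.12 (cv2) and the standard library are available. Lean on these libraries where they do the work, as an engineer would, in place of code of your own. Each camera call takes 0.05 s, during which the arm holds its last target. There are 200 camera calls.

## Task

The underside of the pale beech pen pot is to be sanded next: turn the pot mouth-down and set it on the plywood board of the corner jig, then push it snugly, not hard, into the corner so that two of its sides lie flush against both aluminium fences at once. Finish while still holding it pressed there with the gripper's fingers; do not let go. Leave the other things on the bench where they are, the dark walnut pot included.

Things in the scene. Friction and masses are not known exactly. Their poses are not given: they have to be found in the camera images.
- pot_center (a point): centre of the pale beech pen pot, a square loose wooden cup 52 x 52 mm across and 64 mm tall, walls and bottom 7 mm thick, open at one end, about 75 g. The point is in the middle of the pot, 32 mm from either end and 26 mm from each of the four flat sides. z axis points to the open mouth (up at the start: the pot stands mouth-up on the bench), x and y axes are square to the flat sides. All four sides are alike. Bare wood: it rubs noticeably on the board and along the fences.
- pot: the same pale beech pot; origin and axes the same as pot_center
- jig: corner jig fixed to the bench: plywood board 220 x 220 mm, 12 mm thick, its top open except for two fences that meet in an L. Origin at the centre of its underside, on the bench; z up. Its +x edge carries the far fence, its +y edge the left fence; the two other sides are open
- far_fence: aluminium bar of the jig along the jig's y, 200 mm long, 22 mm wide, 18 mm high above the board (top 30 mm above the bench); origin at the centre of its underside. Its inner face looks to the jig's -x and lies 70 mm from the jig's centre
- left_fence: aluminium bar of the jig along the jig's x, 166 mm long, 22 mm wide, 18 mm high above the board (top 30 mm above the bench); origin at the centre of its underside. Its inner face looks to the jig's -y and lies 70 mm from the jig's centre. A 6 mm dust gap separates it from the far fence
- corner (a point): where the planes of the two inner faces meet, on the board's top surface, 12 mm above the bench; axes as the jig's. The pot seated in the corner has its centre 26 mm to the jig's -x, 26 mm to its -y and 32 mm above this point
- walnut_pot: bystander: finished dark walnut pot of the same size, standing mouth-down; origin at its centre
- cork_block: bystander: cork sanding block 110 x 60 x 35 mm on a red sole; origin at the centre of its underside
- oil_jar: bystander: amber glass jar, 64 mm in diameter, 85 mm tall; origin at the centre of its underside
- tape_measure: bystander: yellow tape measure 65 x 32 x 62 mm; origin at the centre of its underside
- dust_brush: bystander: hand brush 240 mm long lying on the bench; origin beneath it
There are look-alikes about, which are no part of the job. What is shaped like the pot but green or turquoise is not meant.

How it is judged:
By the outcome, as a careful person would: the job done as asked, in the order asked, and still so for the second after the job is handed in, while the arm keeps its last pose, push and grip.
It also fails if it takes over 72 s, if anything falls off the work surface, if the arm or the gripper's body presses on something with over 40 N, if the wrist force passes 120 N, or if a joint passes its speed limit or range.

## Working session

There is one attempt and no reset: what is moved stays moved. The work goes in short steps, Python scripts to look and compute and a tool call to move; the robot and the scene stay as the last step left them, time stands still between calls to the robot, and variables do not carry over. Pictures are saved under pics/ and viewed, at most 10 in all, crops included, and the job is handed in when it is done.

Besides the shell and the picture viewer there is one more tool, called after "Request:" as name(argument=value, ...) on one line, values as JSON. step_arm: Moves the arm, as the interface text tells. Its arguments: {"type":"object","properties":{"increments":{"type":"array"}},"required":["increments"]}

```bash
mkdir -p pics; python3 - <<'E'
from station import bot, vision, models
import numpy as np, cv2
s=bot.state(); print(s)
ims=[]
for c in ["scene","side"]:
    p,d=vision.camera(c); cv2.imwrite(f"pics/{c}0.png",p[:,:,::-1]); np.save(f"pics/{c}0d.npy",d)
    for q in ["pot","jig","corner","walnut_pot","far_fence","left_fence"]:
        r=models.place_of(q,c); print(c,q,[(round(x["score"],2),np.round(x["centre"]).tolist()) for x in r[:4]])
    m=vision.camera_model(c); print({k:np.round(v,3).tolist() for k,v in m.items()})
E
```

```text
{'t': 0.0, 'joint_positions': array([-1.42809773e+00,  8.79457420e-02,  1.37223670e+00, -3.68873402e-05,
        1.68359641e+00, -1.03133725e-01]), 'qvel': array([-6.49798561e-04, -1.20213316e-03,  4.43956004e-04,  6.05477835e-05,
       -4.78610118e-04, -2.44615408e-03]), 'joint_efforts': array([ 1.06167739e-03, -3.40173447e+01, -3.02430582e+01,  7.20244506e-02,
        3.29299795e-02, -1.73758367e-04]), 'position': array([ 133.74349398, -532.97023612,  223.31810241]), 'ee_rot': array([-1.09252289e-03,  9.92454974e-01,  1.22604772e-01, -3.99478891e-05]), 'wrist_force': array([-0.45770708,  0.20889641,  0.34850722]), 'torque': array([-0.00445939,  0.0034777 ,  0.00534085]), 'gripper_force': 0.0, 'width': 93.89553937398995}
scene pot [(0.82, [382.0, -146.0, 35.0]), (0.74, [504.0, -123.0, 32.0]), (0.62, [374.0, -22.0, 33.0]), (0.29, [644.0, 225.0, 12.0])]
scene jig [(0.7, [573.0, 195.0, -1.0])]
scene corner [(0.69, [522.0, 258.0, 13.0]), (0.58, [603.0, 286.0, 12.0])]
scene walnut_pot [(0.9, [695.0, -126.0, 29.0])]
scene far_fence [(0.67, [644.0, 226.0, 10.0])]
scene left_fence [(0.74, [522.0, 260.0, 14.0]), (0.73, [646.0, 228.0, 13.0]), (0.68, [508.0, -130.0, 34.0])]
{'mtx': [[467.502, 0.0, 316.851], [0.0, 467.502, 204.649], [0.0, 0.0, 1.0]], 'R': [[0.673, 0.74, -0.006], [0.641, -0.586, -0.496], [-0.371, 0.33, -0.868]], 't': [-389.425, -330.35, 1613.578]}
side pot [(0.81, [499.0, -123.0, 32.0]), (0.71, [376.0, -144.0, 34.0]), (0.57, [375.0, -19.0, 28.0]), (0.43, [516.0, 259.0, 10.0])]
side jig [(0.84, [567.0, 190.0, 3.0])]
side corner [(0.9, [601.0, 290.0, 14.0])]
side walnut_pot [(0.94, [692.0, -128.0, 34.0])]
side far_fence [(0.54, [644.0, 226.0, 12.0]), (0.4, [518.0, 257.0, 10.0])]
side left_fence []
{'mtx': [[470.999, 0.0, 323.21], [0.0, 470.999, 197.925], [0.0, 0.0, 1.0]], 'R': [[0.969, -0.247, 0.004], [-0.177, -0.708, -0.683], [0.172, 0.662, -0.73]], 't': [-546.646, 151.883, 1508.438]}
```

View pics/scene0.png

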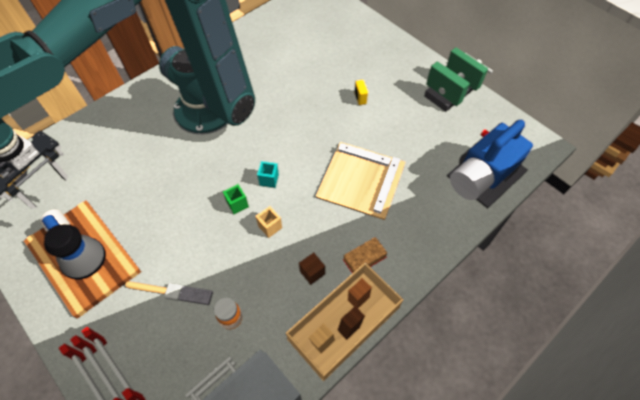

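View pics/side0.png

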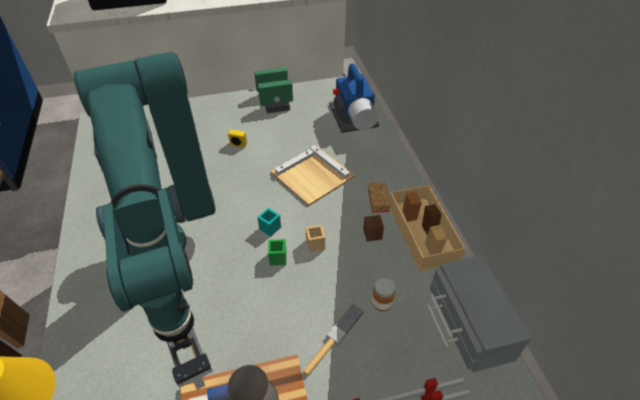

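The beech pot is the pale one at scene (268,221) / side (315,238), about (502,-123). Green and turquoise are look-alikes. The jig is at about (570,192), yaw about 0.45, with its corner at (602,288). Next I'll measure yaw from depth.

```bash
cat > h.py <<'E'
from station import bot, vision, models
import numpy as np, cv2
from scipy.spatial.transform import Rotation as Ro
def cloud(c, save=None):
    p,d=vision.camera(c); m=vision.camera_model(c)
    if save: cv2.imwrite(f"pics/{save}.png",p[:,:,::-1])
    v,u=np.nonzero(d>0); z=d[v,u]
    X=np.c_[(u-m["mtx"][0,2])/m["mtx"][0,0]*z,(v-m["mtx"][1,2])/m["mtx"][1,1]*z,z]
    return (X-m["t"])@m["R"], p[v,u].astype(int)
def box(W,c,r): return (abs(W[:,0]-c[0])<r)&(abs(W[:,1]-c[1])<r)
def st():
    s=bot.state(); q=s["ee_rot"]; R=Ro.from_quat([q[1],q[2],q[3],q[0]]).as_matrix(); return s,R
def inc(goal,Rg=None):
    """shift in tool axes, cm, and rotvec in tool axes to the goal"""
    s,R=st(); print("t",round(s["t"],2),"pos",s["position"].round(1),"shift cm",(R.T@(np.array(goal)-s["position"])/10).round(2))
    if Rg is not None: print("rot",Ro.from_matrix(R.T@Rg).as_rotvec().round(3))
    print("w",round(s["width"],1),"F",s["wrist_force"].round(1),"q",s["joint_positions"].round(2))
E
python3 - <<'E'
from h import *
for c in ["scene","side"]:
    W,P=cloud(c)
    k=box(W,(502,-123),50)&(W[:,2]>50)
    r=cv2.minAreaRect(W[k,:2].astype(np.float32)); print(c,"pot rim",k.sum(),r,np.percentile(W[k,2],[10,50,90]))
    k=box(W,(502,-123),60)&(W[:,2]>12)
    r=cv2.minAreaRect(W[k,:2].astype(np.float32)); print(c,"pot all",k.sum(),r)
    k=box(W,(570,192),190)&(W[:,2]>24)&(W[:,2]<36)
    Q=W[k]; print("fence top z",np.median(Q[:,2]),k.sum())
    a=.45
    for it in range(4):
        R=np.array([[np.cos(a),np.sin(a)],[-np.sin(a),np.cos(a)]])
        L=(Q[:,:2]-[570,192])@R.T
        f=(abs(L[:,0]-81)<14)&(abs(L[:,1])<90); l=(abs(L[:,1]-81)<14)&(abs(L[:,0]+25)<70)
        pf=np.polyfit(L[f,1],L[f,0],1); pl=np.polyfit(L[l,0],L[l,1],1)
        a+= (-np.arctan(pf[0])+np.arctan(pl[0]))/2
    print("jig yaw",a,"slopes",pf,pl,f.sum(),l.sum())
    for n,i,s in (("far",f,0),("left",l,1)): print(n,"rect",cv2.minAreaRect(Q[i,:2].astype(np.float32)), "extent",np.percentile(L[i,s],[2,50,98]).round(1))
    k=box(W,(550,180),60)&(W[:,2]<24); print("board z",np.median(W[k,2]))
    k=box(W,(450,0),20); print("bench z",np.median(W[k,2]))
    for n,xy in (("green",(379,-145)),("turq",(375,-21)),("walnut",(694,-127))):
        k=box(W,xy,50)&(W[:,2]>50); print(n,cv2.minAreaRect(W[k,:2].astype(np.float32)))
E
```

```text
scene pot rim 238 ((505.3109436035156, -123.1852798461914), (53.82200241088867, 57.647239685058594), 87.87834167480469) [54.98787904 62.9028083  67.65461355]
scene pot all 465 ((505.43634033203125, -123.20346069335938), (53.887115478515625, 57.851322174072266), 88.1276626586914)
fence top z 31.01895462898486 829
jig yaw 0.46768060967797054 slopes [2.86562369e-03 8.26979423e+01] [2.86851267e-03 7.83712585e+01] 352 286
far rect ((643.611572265625, 229.03811645507812), (22.32323455810547, 179.6613006591797), 26.501317977905273) extent [71.8 82.6 93.2]
left rect ((511.6649169921875, 252.36956787109375), (139.04214477539062, 26.760631561279297), 27.8593692779541) extent [67.9 77.7 91.7]
board z 12.928307818282338
bench z 0.3487256057918562
green ((380.5850830078125, -147.55621337890625), (52.62596893310547, 56.13894271850586), 78.96437072753906)
turq ((376.9059143066406, -21.04486083984375), (52.81032180786133, 56.45697784423828), 38.42273712158203)
walnut ((697.7337036132812, -127.93944549560547), (53.601478576660156, 53.68673324584961), 85.72142028808594)
side pot rim 203 ((505.82864379
[... 340 characters left out ...]
0420e+01] [-7.84971159e-05  7.90279776e+01] 219 177
far rect ((641.93701171875, 228.59356689453125), (26.62303924560547, 178.24855041503906), 26.734535217285156) extent [68.7 80.2 93.1]
left rect ((511.15570068359375, 252.3485107421875), (136.58999633789062, 26.675424575805664), 26.85114860534668) extent [67.5 78.4 92.8]
board z 13.033592981255923
bench z 1.260263499743622
green ((380.3558044433594, -146.62864685058594), (59.41572189331055, 51.637916564941406), 78.50627136230469)
turq ((378.17352294921875, -21.38582992553711), (56.49787521362305, 56.05331039428711), 38.18931198120117)
walnut ((697.2120361328125, -126.1532211303711), (61.535091400146484, 52.36671447753906), 86.19880676269531)
```

Request:
step_arm(increments=[2.57, -2.19, 0.4, 0, 0, 0, 1, 2.57, -2.19, 0.4, 0, 0, 0, 1, 2.57, -2.19, 0.4, 0, 0, 0, 1, 2.57, -2.19, 0.4, 0, 0, 0, 1, 2.57, -2.19, 0.4, 0, 0, 0, 1])

```text
t: 1.22
position: [232.4, -394.7, 204.4]
ee_rot: [0.0, 0.992, 0.122, 0.0]
wrist_force: [0.0, -0.5, -0.3]
width: 94.4
gripper_force: 0.0
```

Request:
step_arm(increments=[2.57, -2.19, 0.4, 0, 0, 0, 1, 2.57, -2.19, 0.4, 0, 0, 0, 1, 2.57, -2.19, 0.4, 0, 0, 0, 1, 2.57, -2.19, 0.4, 0, 0, 0, 1, 2.57, -2.19, 0.4, 0, 0, 0, 1])

```text
t: 1.63
position: [330.5, -257.1, 184.6]
ee_rot: [0.0, 0.992, 0.122, 0.0]
wrist_force: [-0.5, -0.5, -0.2]
width: 94.4
gripper_force: 0.0
```

Request:
step_arm(increments=[2.57, -2.19, 0.4, 0, 0, 0, 1, 2.57, -2.19, 0.4, 0, 0, 0, 1, 2.57, -2.19, 0.4, 0, 0, 0, 1, 2.57, -2.19, 0.4, 0, 0, 0, 1, 2.57, -2.19, 0.4, 0, 0, 0, 1])

```text
t: 2.05
position: [428.6, -119.5, 164.6]
ee_rot: [0.0, 0.992, 0.123, 0.0]
wrist_force: [1.0, -0.2, 0.3]
width: 94.1
gripper_force: 0.0
```

Request:
step_arm(increments=[0, 0, 0, 0, 0, 0.09, 1, 0, 0, 0, 0, 0, 0.09, 1, 0, 0, 0, 0, 0, 0.09, 1, 0, 0, 0, 0, 0.12, 0, 1, 0, 0, 0, 0, 0.12, 0, 1])

```text
t: 2.47
position: [429.5, -121.0, 164.4]
ee_rot: [0.001, 0.993, -0.011, 0.122]
wrist_force: [-0.7, -0.1, 0.7]
width: 94.2
gripper_force: 0.0
```

Request:
step_arm(increments=[0, 0, 0, 0, 0.12, 0, 1, 0, 0, 0, 0, 0.12, 0, 1, 0, 0, 0, 0, 0.12, 0, 1, 0, 0, 0, 0, 0.1, 0, 1, 0, 0, 0, 0, 0, 0, 1])

```text
t: 2.88
position: [423.9, -119.7, 158.8]
ee_rot: [0.003, 0.94, -0.014, 0.341]
wrist_force: [-1.6, -0.9, -0.5]
width: 93.6
gripper_force: 0.0
```

```bash
cat >> h.py <<'E'
def Rt(yaw,tilt):
    """tool x at yaw, tool down, tilted forward (towards tool x) by tilt"""
    return Ro.from_euler("z",yaw).as_matrix()@np.diag([1.,-1,-1])@Ro.from_euler("y",tilt).as_matrix()
E
python3 - <<'E'
from h import *
inc([505.5,-123,33],Rt(-.026,.7))
W,P=cloud("side"); k=box(W,(505,-123),50)&(W[:,2]>15)&(W[:,2]<68)
# silhouette rim check by colour: beech
b=k&(P[:,0]>P[:,2]+40); print(cv2.minAreaRect(W[b,:2].astype(np.float32)),b.sum())
E
```

```text
t 2.88 pos [ 423.9 -119.7  158.8] shift cm [-1.79  0.16 14.89]
rot [-0.002  0.004 -0.004]
w 93.6 F [-1.6 -0.9 -0.5] q [-0.74 -0.63  2.21  0.5   1.06  0.73]
((506.32196044921875, -123.71627807617188), (58.315006256103516, 52.671607971191406), 87.399169921875) 323
```

Request:
step_arm(increments=[-0.6, 0.03, 2.7, 0, 0, 0, 1, -0.6, 0.03, 2.7, 0, 0, 0, 1, -0.6, 0.03, 2.7, 0, 0, 0, 1, 0, 0.03, 2.7, 0, 0, 0, 1, 0, 0.03, 2.0, 0, 0, 0, 1])

```text
t: 3.35
position: [498.8, -124.0, 54.6]
ee_rot: [0.004, 0.94, -0.01, 0.342]
wrist_force: [0.2, 0.6, 0.1]
width: 93.8
gripper_force: 0.0
```

Request:
step_arm(increments=[0, 0, 2.0, 0, 0, 0, 1, 0, 0, 0, 0, 0, 0, 1, 0, 0, 0, 0, 0, 0, -0.2, 0, 0, 0, 0, 0, 0, -0.2, 0, 0, 0, 0, 0, 0, -0.2])

```text
t: 3.77
position: [510.4, -125.0, 41.6]
ee_rot: [0.005, 0.939, -0.011, 0.344]
wrist_force: [-0.3, 0.2, -0.6]
width: 77.7
gripper_force: 0.0
```

Request:
step_arm(increments=[0, 0, 0, 0, 0, 0, -0.2, 0, 0, 0, 0, 0, 0, -0.2, 0, 0, 0, 0, 0, 0, -0.2, 0, 0, 0, 0, 0, 0, -0.2, 0, 0, 0, 0, 0, 0, -0.2])

```text
t: 4.18
position: [509.5, -124.8, 40.4]
ee_rot: [0.004, 0.939, -0.011, 0.343]
wrist_force: [-1.2, 0.5, 4.2]
width: 51.9
gripper_force: 30.0
```

Request:
step_arm(increments=[2.1, 0, -2.5, 0, 0, 0, -0.2, 2.1, 0, -2.5, 0, 0, 0, -0.2, 2.1, 0, -2.5, 0, 0, 0, -0.2, 2.1, 0, -2.5, 0, 0, 0, -0.2, 0, 0, 0, 0, -0.12, 0, -0.2])

```text
t: 4.6
position: [508.5, -125.5, 176.1]
ee_rot: [0.006, 0.957, -0.013, 0.289]
wrist_force: [1.3, 0.1, 0.8]
width: 51.9
gripper_force: 30.0
```

Request:
step_arm(increments=[0, 0, 0, 0, -0.12, 0, -0.2, 0, 0, 0, 0, -0.12, 0, -0.2, 0, 0, 0, 0, -0.12, 0, -0.2, 0, 0, 0, 0, -0.12, 0, -0.2, 0, 0, 0, 0, -0.12, 0, -0.2])

```text
t: 5.02
position: [509.6, -124.7, 171.4]
ee_rot: [0.001, 1.0, -0.012, -0.012]
wrist_force: [-0.2, 0.6, -0.4]
width: 51.6
gripper_force: 30.0
```

Request:
step_arm(increments=[0, 0, 0, 0, -0.12, 0, -0.2, 0, 0, 0, 0, -0.12, 0, -0.2, 0, 0, 0, 0, -0.12, 0, -0.2, 0, 0, 0, 0, -0.12, 0, -0.2, 0, 0, 0, 0, -0.12, 0, -0.2])

```text
t: 5.43
position: [510.0, -124.6, 170.6]
ee_rot: [-0.003, 0.952, -0.012, -0.307]
wrist_force: [0.7, -0.5, -0.2]
width: 51.8
gripper_force: 30.0
```

```bash
python3 - <<'E'
from h import *
inc([520,-80,30],Rt(-.026,.7-np.pi/2))
E
```

```text
t 5.43 pos [ 510.  -124.6  170.6] shift cm [ 8.94 -4.49 10.89]
rot [ 0.002 -0.247  0.001]
w 51.8 F [ 0.7 -0.5 -0.2] q [-0.26  0.5   1.09 -0.17  2.16  1.28]
```

Request:
step_arm(increments=[0, -1.5, 0, 0, -0.12, 0, -0.2, 0, -1.5, 0, 0, -0.127, 0, -0.2, 0, -1.5, 0, 0, 0, 0, -0.2, 0, 0, 0, 0, 0, 0, -0.2, 0, 0, 0, 0, 0, 0, -0.2])

```text
t: 5.85
position: [510.4, -79.4, 169.4]
ee_rot: [-0.005, 0.908, -0.01, -0.42]
wrist_force: [0.3, -0.1, -0.5]
width: 51.8
gripper_force: 30.0
```

```bash
python3 - <<'E'
from h import *
inc([518,-80,26],Rt(-.026,.7-np.pi/2))
s,R=st()
W,P=cloud("side","side1"); X=(W-s["position"]); 
k=box(W,s["position"],60)&(W[:,2]>60)&(W[:,2]<s["position"][2]+40)&(P[:,0]>P[:,2]+40); print("beech z",np.percentile(W[k,2],[1,5,50,95,99]),k.sum())
E
```

```text
t 5.85 pos [510.4 -79.4 169.4] shift cm [11.41  0.05  8.71]
rot [ 0.002 -0.005  0.002]
w 51.8 F [ 0.3 -0.1 -0.5] q [-0.18  0.65  0.97 -0.18  2.37  1.34]
beech z [154.2965655  162.09656717 198.61883418 202.72695844 204.58806971] 434
```

View pics/side1.png

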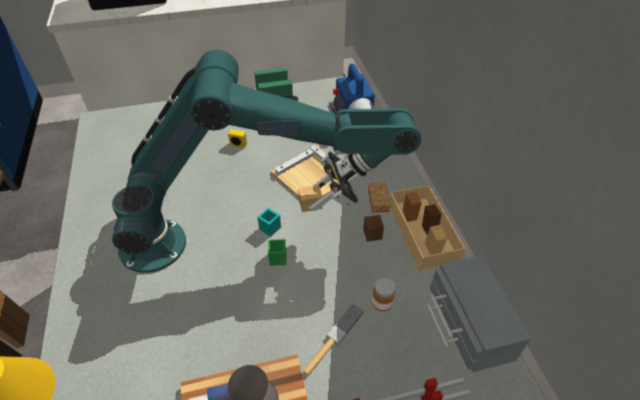

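The side view shows the pot (310,198) held tilted on its side in the gripper, clear of the other things. I'll lower it onto the bench.

Request:
step_arm(increments=[2.4, 0, 1.83, 0, 0, 0, -0.2, 2.4, 0, 1.83, 0, 0, 0, -0.2, 2.4, 0, 1.83, 0, 0, 0, -0.2, 2.4, 0, 1.83, 0, 0, 0, -0.2, 1.2, 0, 0.9, 0, 0, 0, -0.2])

```text
t: 6.32
position: [517.0, -80.9, 33.8]
ee_rot: [-0.005, 0.908, -0.012, -0.419]
wrist_force: [-0.2, 0.2, -0.6]
width: 51.8
gripper_force: 30.0
```

Request:
step_arm(increments=[0.6, 0, 0.45, 0, 0, 0, -0.2, 0, 0, 0, 0, 0, 0, -0.2, 0, 0, 0, 0, 0, 0, -0.2, 0, 0, 0, 0, 0, 0, -0.2, 0, 0, 0, 0, 0, 0, -0.2])

```text
t: 6.73
position: [519.3, -80.0, 29.3]
ee_rot: [-0.005, 0.909, -0.011, -0.417]
wrist_force: [-0.0, 0.3, -0.3]
width: 51.5
gripper_force: 30.0
```

Request:
step_arm(increments=[0.15, 0, 0.13, 0, 0, 0, -0.2, 0.15, 0, 0.13, 0, 0, 0, -0.2, 0.15, 0, 0.13, 0, 0, 0, -0.2, 0, 0, 0, 0, 0, 0, -0.2, 0, 0, 0, 0, 0, 0, -0.2])

```text
t: 7.15
position: [518.3, -79.8, 22.2]
ee_rot: [-0.005, 0.908, -0.011, -0.419]
wrist_force: [1.2, -0.1, 5.1]
width: 51.9
gripper_force: 30.0
```

```bash
python3 - <<'E'
from h import *
inc([518,-80,22])
s,R=st()
for c in ["side","scene"]:
    W,P=cloud(c)
    k=box(W,s["position"],70)&(W[:,2]>12)&(W[:,2]<80)&(P[:,0]>P[:,2]+50); print("beech z",np.percentile(W[k,2],[1,5,50,80,95,99]).round(1),k.sum())
E
```

```text
t 7.15 pos [518.3 -79.8  22.2] shift cm [-0.    0.02  0.04]
w 51.9 F [ 1.2 -0.1  5.1] q [-0.18  0.79  1.05 -0.15  2.15  1.39]
beech z [30.3 45.5 52.3 54.2 55.9 58.2] 265
beech z [19.  38.2 52.5 54.8 56.8 58. ] 379
```

Request:
step_arm(increments=[0, 0, 0, 0, 0, 0, 1, 0, 0, 0, 0, 0, 0, 1, 0, 0, 0, 0, 0, 0, 1, 0, 0, 0, 0, 0, 0, 1, 0, 0, 0, 0, 0, 0, 1])

```text
t: 7.67
position: [517.9, -79.7, 20.8]
ee_rot: [-0.005, 0.908, -0.011, -0.419]
wrist_force: [0.3, -0.3, -0.2]
width: 81.8
gripper_force: 0.0
```

Request:
step_arm(increments=[0, 0, -2, 0, 0, 0, 1, 0, 0, -3, 0, 0, 0, 1, 0, 0, -3.5, 0, 0, 0, 1, -2.0, 0, -3, 0, 0, 0, 1, -3.0, 0, -2.6, 0, 0, 0, 1])

```text
t: 8.08
position: [593.5, -81.4, 148.5]
ee_rot: [-0.005, 0.907, -0.011, -0.421]
wrist_force: [0.6, -0.6, 0.0]
width: 94.2
gripper_force: 0.0
```

```bash
python3 - <<'E'
from h import *
for c in ["side","scene"]:
    W,P=cloud(c,c+"2")
    k=box(W,(515,-80),70)&(W[:,2]>35)&(W[:,2]<62)&(P[:,0]>P[:,2]+50); print(c,cv2.minAreaRect(W[k,:2].astype(np.float32)),np.percentile(W[k,2],[5,50,95]).round(1),k.sum())
    k=k&(W[:,2]>46); print(c,cv2.minAreaRect(W[k,:2].astype(np.float32)))
s,R=st(); inc([518,-80,22])
E
```

```text
side ((510.59210205078125, -79.63220977783203), (54.85673522949219, 62.39839553833008), 88.03746032714844) [47.7 52.2 56.9] 258
side ((510.6476745605469, -79.46527099609375), (54.97800827026367, 61.938941955566406), 87.13262939453125)
scene ((511.50244140625, -79.39379119873047), (55.10089111328125, 68.15531921386719), 88.66200256347656) [44.6 52.4 56.6] 370
scene ((511.6007080078125, -79.05799102783203), (54.621646881103516, 67.90283966064453), 87.9491958618164)
t 8.18 pos [595.3 -81.8 158. ] shift cm [ 5.15 -0.02 14.77]
w 94.2 F [ 0.7 -0.2  2. ] q [-0.17  0.87  0.64 -0.18  2.48  1.33]
```

View pics/side2.png

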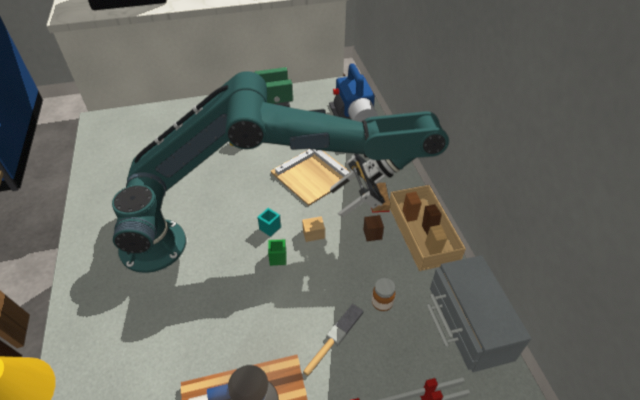

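The side view shows the pot lying on its side at (313,228), released cleanly. Now the second forward-down grasp.

Request:
step_arm(increments=[0, 0, 0, 0, 0.124, 0, 1, 0, 0, 0, 0, 0.124, 0, 1, 0, 0, 0, 0, 0.124, 0, 1, 0, 0, 0, 0, 0.124, 0, 1, 0, 0, 0, 0, 0.124, 0, 1])

```text
t: 8.6
position: [593.5, -81.6, 151.2]
ee_rot: [-0.001, 0.993, -0.012, -0.118]
wrist_force: [-0.6, -0.4, 0.4]
width: 93.6
gripper_force: 0.0
```

Request:
step_arm(increments=[-2, 0, 0, 0, 0.124, 0, 1, -2, 0, 0, 0, 0.124, 0, 1, -2, 0, 0, 0, 0.124, 0, 1, -2, 0, 0, 0, 0.124, 0, 1, -2, 0, 0, 0, 0.124, 0, 1])

```text
t: 9.02
position: [494.1, -79.1, 151.8]
ee_rot: [0.003, 0.982, -0.012, 0.191]
wrist_force: [-0.1, 0.1, 0.9]
width: 94.1
gripper_force: 0.0
```

Request:
step_arm(increments=[0, 0, -2, 0, 0.124, 0, 1, 0, 0, -2, 0, 0.124, 0, 1, 0, 0, -2, 0, 0.124, 0, 1, 0, 0, -2, 0, 0, 0, 1, 0, 0, 0, 0, 0, 0, 1])

```text
t: 9.43
position: [450.2, -78.2, 217.9]
ee_rot: [0.006, 0.93, -0.012, 0.366]
wrist_force: [0.7, -1.1, 1.6]
width: 93.7
gripper_force: 0.0
```

```bash
python3 - <<'E'
from h import *
inc([421,-79.5,119],Rt(-.035,.75)); inc([503,-79.5,30])
E
```

```text
t 9.43 pos [450.2 -78.2 217.9] shift cm [-8.88  0.19  5.25]
rot [-0.004 -0.     0.007]
w 93.7 F [ 0.7 -1.1  1.6] q [-0.55 -0.67  2.13  0.41  1.04  0.96]
t 9.43 pos [450.2 -78.2 217.9] shift cm [-8.95 -0.04 17.35]
w 93.7 F [ 0.7 -1.1  1.6] q [-0.55 -0.67  2.13  0.41  1.04  0.96]
```

Request:
step_arm(increments=[-2.3, 0, 1.3, 0, 0, 0, 1, -2.3, 0, 1.3, 0, 0, 0, 1, -2.3, 0, 1.3, 0, 0, 0, 1, -2.3, 0, 1.3, 0, 0, 0, 1, 0, 0, 0, 0, 0, 0, 1])

```text
t: 9.85
position: [416.7, -75.3, 108.8]
ee_rot: [0.001, 0.933, -0.012, 0.359]
wrist_force: [-0.1, 0.9, -2.0]
width: 94.0
gripper_force: 0.0
```

Request:
step_arm(increments=[0, 0, 3, 0, 0, 0, 1, 0, 0, 3, 0, 0, 0, 1, 0, 0, 2.5, 0, 0, 0, 1, 0, 0, 2, 0, 0, 0, 1, 0, 0, 0, 0, 0, 0, 1])

```text
t: 10.27
position: [492.8, -78.3, 37.3]
ee_rot: [0.003, 0.932, -0.011, 0.362]
wrist_force: [-0.2, 0.2, 0.1]
width: 93.8
gripper_force: 0.0
```

```bash
python3 - <<'E'
from h import *
inc([503,-79.5,30],Rt(-.035,.75))
E
```

```text
t 10.27 pos [492.8 -78.3  37.3] shift cm [0.26 0.1  1.23]
rot [-0.01   0.008  0.007]
w 93.8 F [-0.2  0.2  0.1] q [-0.47 -0.32  2.31  0.61  0.54  0.69]
```

Request:
step_arm(increments=[0.2, 0.1, 1.1, 0, 0, 0, 1, 0, 0, 0, 0, 0, 0, 1, 0, 0, 0, 0, 0, 0, -0.2, 0, 0, 0, 0, 0, 0, -0.2, 0, 0, 0, 0, 0, 0, -0.2])

```text
t: 10.68
position: [500.9, -80.7, 34.7]
ee_rot: [0.005, 0.931, -0.011, 0.366]
wrist_force: [-0.6, 1.0, 0.1]
width: 77.4
gripper_force: 0.0
```

Request:
step_arm(increments=[0, 0, 0, 0, 0, 0, -0.2, 0, 0, 0, 0, 0, 0, -0.2, 0, 0, 0, 0, 0, 0, -0.2, 0, 0, 0, 0, 0, 0, -0.2, 0, 0, 0, 0, 0, 0, -0.2])

```text
t: 11.1
position: [500.6, -80.4, 33.6]
ee_rot: [0.005, 0.931, -0.011, 0.365]
wrist_force: [-1.1, 0.3, 1.8]
width: 51.7
gripper_force: 30.0
```

Request:
step_arm(increments=[2.2, 0, -2.4, 0, 0, 0, -0.2, 2.2, 0, -2.4, 0, 0, 0, -0.2, 2.2, 0, -2.4, 0, 0, 0, -0.2, 2.2, 0, -2.4, 0, 0, 0, -0.2, 2.2, 0, -2.4, 0, 0, 0, -0.2])

```text
t: 11.52
position: [499.0, -80.1, 197.0]
ee_rot: [0.004, 0.931, -0.011, 0.364]
wrist_force: [0.7, -0.4, -1.5]
width: 52.0
gripper_force: 30.0
```

Request:
step_arm(increments=[0, 0, 0, 0, -0.12, 0, -0.2, 0, 0, 0, 0, -0.12, 0, -0.2, 0, 0, 0, 0, -0.12, 0, -0.2, 0, 0, 0, 0, -0.12, 0, -0.2, 0, 0, 0, 0, -0.12, 0, -0.2])

```text
t: 11.93
position: [499.9, -80.4, 197.2]
ee_rot: [0.002, 0.997, -0.012, 0.072]
wrist_force: [1.2, 0.3, -0.4]
width: 51.6
gripper_force: 30.0
```

```bash
python3 - <<'E'
from h import *
inc([520,150,180],Rt(.469,.75-np.pi/2))
E
```

```text
t 11.93 pos [499.9 -80.4 197.2] shift cm [  1.19 -23.08   1.88]
rot [-0.169 -0.943 -0.484]
w 51.6 F [ 1.2  0.3 -0.4] q [-0.3  -0.11  1.63  0.04  1.49  1.3 ]
```

Request:
step_arm(increments=[0, 0, 0, 0, -0.12, 0, -0.2, 0.7, -3.5, 0.5, 0, 0, 0, -0.2, 0.7, -3.5, 0.5, 0, 0, 0, -0.2, 0.7, -3.5, 0.5, 0, 0, 0, -0.2, 0.7, -3.5, 0.5, 0, 0, 0, -0.2])

```text
t: 12.35
position: [531.9, 60.4, 175.6]
ee_rot: [0.0, 1.0, -0.012, 0.013]
wrist_force: [0.7, -0.2, -0.6]
width: 51.8
gripper_force: 30.0
```

Request:
step_arm(increments=[0.7, -3.5, 0.5, 0, 0, 0, -0.2, 0.7, -3.5, 0.5, 0, 0, 0, -0.2, 0.7, -3.5, 0.5, 0, 0, 0, -0.2, 0, 0, 0, 0, 0, -0.12, -0.2, 0, 0, 0, 0, 0, -0.12, -0.2])

```text
t: 12.77
position: [555.0, 165.7, 160.6]
ee_rot: [0.002, 0.994, 0.112, 0.012]
wrist_force: [-0.3, -0.7, -0.7]
width: 51.8
gripper_force: 30.0
```

Request:
step_arm(increments=[0, 0, 0, 0, 0, -0.12, -0.2, 0, 0, 0, 0, 0, -0.12, -0.2, 0, 0, 0, 0, -0.12, 0, -0.2, 0, 0, 0, 0, -0.12, 0, -0.2, 0, 0, 0, 0, -0.12, 0, -0.2])

```text
t: 13.18
position: [555.3, 163.3, 163.3]
ee_rot: [0.044, 0.96, 0.221, -0.163]
wrist_force: [1.0, -0.3, 0.7]
width: 51.5
gripper_force: 30.0
```

Request:
step_arm(increments=[0, 0, 0, 0, -0.12, 0, -0.2, 0, 0, 0, 0, -0.12, 0, -0.2, 0, 0, 0, 0, -0.12, 0, -0.2, 0, 0, 0, 0, -0.1, 0, -0.2, 0, 0, 0, 0, 0, 0, -0.2])

```text
t: 13.6
position: [555.8, 163.8, 152.8]
ee_rot: [0.094, 0.896, 0.206, -0.383]
wrist_force: [0.3, -0.4, -3.6]
width: 51.4
gripper_force: 30.0
```

```bash
python3 - <<'E'
from h import *
inc([547,167,70],Rt(.469,.75-np.pi/2))
E
```

```text
t 13.6 pos [555.8 163.8 152.8] shift cm [ 5.55 -0.75  6.17]
rot [-0.002 -0.01  -0.015]
w 51.4 F [ 0.3 -0.4 -3.6] q [ 0.27  0.77  0.78 -0.21  2.38  1.3 ]
```

Request:
step_arm(increments=[1.8, -0.2, 2.0, 0, 0, -0.015, -0.2, 1.8, -0.2, 2.0, 0, 0, 0, -0.2, 1.8, -0.2, 2.0, 0, -0.01, 0, -0.2, 0, 0, 0, 0, 0, 0, -0.2, 0, 0, 0, 0, 0, 0, -0.2])

```text
t: 14.02
position: [547.4, 165.8, 81.2]
ee_rot: [0.091, 0.895, 0.212, -0.382]
wrist_force: [-0.3, -0.5, -0.1]
width: 52.0
gripper_force: 30.0
```

```bash
python3 - <<'E'
from h import *
inc([547,167,57],Rt(.469,.75-np.pi/2))
for c in ["side","scene"]:
    W,P=cloud(c,c+"3")
    k=box(W,(540,163),60)&(W[:,2]>40)&(W[:,2]<115)&(P[:,0]>P[:,2]+50); print(c,np.percentile(W[k,2],[5,50,80,95,98]).round(1),k.sum())
E
```

```text
t 14.02 pos [547.4 165.8  81.2] shift cm [ 1.77 -0.13  1.66]
rot [-0.001 -0.013 -0.003]
w 52.0 F [-0.3 -0.5 -0.1] q [ 0.28  0.8   0.88 -0.18  2.25  1.33]
side [ 45.3 103.4 106.2 109.1 109.6] 192
scene [ 49.8 104.6 107.4 109.6 110.6] 394
```

View pics/scene3.png

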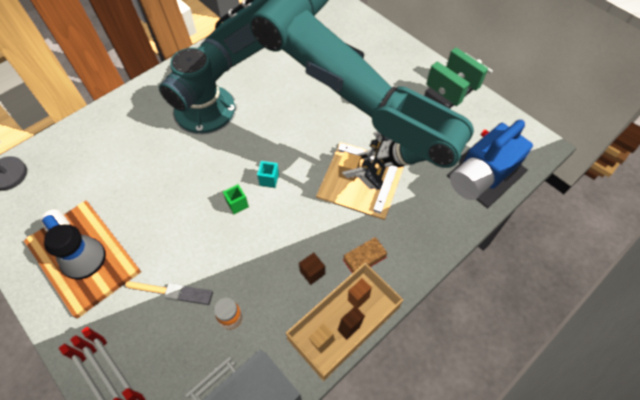

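The scene view shows the pot (345,165) held mouth-down over the jig board, its flat bottom up. I'll set it down.

Request:
step_arm(increments=[0.8, 0, 0.75, 0, -0.013, 0, -0.2, 0.8, 0, 0.75, 0, 0, 0, -0.2, 0.1, 0, 0.1, 0, 0, 0, -0.2, 0, 0, 0, 0, 0, 0, -0.2, 0, 0, 0, 0, 0, 0, -0.2])

```text
t: 14.53
position: [548.4, 166.0, 58.1]
ee_rot: [0.093, 0.892, 0.211, -0.388]
wrist_force: [-0.9, 0.7, -0.3]
width: 52.0
gripper_force: 30.0
```

Request:
step_arm(increments=[0.12, 0, 0.12, 0, 0, 0, -0.2, 0.12, 0, 0.12, 0, 0, 0, -0.2, 0.12, 0, 0.12, 0, 0, 0, -0.2, 0, 0, 0, 0, 0, 0, -0.2, 0, 0, 0, 0, 0, 0, -0.2])

```text
t: 14.95
position: [548.5, 166.1, 53.9]
ee_rot: [0.093, 0.893, 0.211, -0.387]
wrist_force: [1.5, 0.4, 2.1]
width: 51.8
gripper_force: 30.0
```

Request:
step_arm(increments=[0.08, 0, 0.08, 0, 0, 0, -0.2, 0, 0, 0, 0, 0, 0, -0.2, 0, 0, 0, 0, 0, 0, 1, 0, 0, 0, 0, 0, 0, 1, 0, 0, 0, 0, 0, 0, 1])

```text
t: 15.37
position: [548.2, 166.0, 51.6]
ee_rot: [0.093, 0.892, 0.212, -0.388]
wrist_force: [0.0, 0.7, 0.0]
width: 68.3
gripper_force: 0.0
```

Request:
step_arm(increments=[0, 0, 0, 0, 0, 0, 1, 0, 0, 0, 0, 0, 0, 1, 0, 0, -2, 0, 0, 0, 1, 0, 0, -3, 0, 0, 0, 1, 0, 0, -3, 0, 0, 0, 1])

```text
t: 15.78
position: [600.1, 192.3, 106.9]
ee_rot: [0.093, 0.892, 0.211, -0.389]
wrist_force: [0.9, 0.0, 0.3]
width: 93.8
gripper_force: 0.0
```

Request:
step_arm(increments=[-3, 0, 0, 0, 0, 0, 1, -3, 0, 0, 0, 0.12, 0, 1, -3, 0, 0, 0, 0.12, 0, 1, 0, 0, 0, 0, 0.12, 0, 1, 0, 0, 0, 0, 0.12, 0, 1])

```text
t: 16.2
position: [544.1, 163.9, 172.4]
ee_rot: [0.039, 0.96, 0.227, -0.159]
wrist_force: [0.3, 0.3, 0.2]
width: 93.9
gripper_force: 0.0
```

Request:
step_arm(increments=[0, 0, 0, 0, 0.12, 0, 1, 0, 0, 0, 0, 0.12, 0, 1, 0, 0, 0, 0, 0.1, 0, 1, 0, 0, 0, 0, 0, 0, 1, 0, 0, 0, 0, 0, 0, 1])

```text
t: 16.62
position: [542.2, 163.2, 170.4]
ee_rot: [0.001, 0.973, 0.231, -0.0]
wrist_force: [0.2, 0.2, 0.0]
width: 94.2
gripper_force: 0.0
```

```bash
python3 - <<'E'
from h import *
inc([541,163,62],Rt(.469,0))
for c in ["side","scene"]:
    W,P=cloud(c,c+"4")
    k=box(W,(540,163),60)&(W[:,2]>66)&(W[:,2]<86)&(P[:,0]>P[:,2]+50); print(c,cv2.minAreaRect(W[k,:2].astype(np.float32)),W[k].mean(0).round(1),np.percentile(W[k,2],[5,50,95]).round(1),k.sum())
E
```

```text
t 16.62 pos [542.2 163.2 170.4] shift cm [-0.11 -0.06 10.84]
rot [ 0.002  0.001 -0.003]
w 94.2 F [0.2 0.2 0. ] q [ 0.19  0.14  1.42 -0.    1.58  1.3 ]
side ((542.9417114257812, 163.64662170410156), (58.14199447631836, 59.425559997558594), 26.632347106933594) [542.4 160.7  75.8] [68.5 76.3 80.8] 190
scene ((543.35302734375, 162.1220703125), (53.04695510864258, 55.67025375366211), 26.151811599731445) [549.7 158.9  76.3] [69.1 76.7 81.3] 239
```

View pics/side4.png

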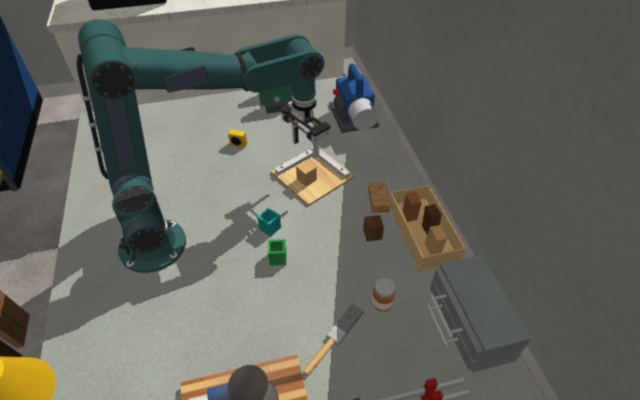

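The side view shows the pot standing mouth-down on the board at (306,173), released, with the gripper vertical above it. Now the vertical regrasp.

Request:
step_arm(increments=[0, 0, 3, 0, 0, 0, 1, 0, 0, 3, 0, 0, 0, 1, 0, 0, 3, 0, 0, 0, 1, 0, 0, 2.4, 0, 0, 0, 1, 0, 0, 0, 0, 0, 0, 1])

```text
t: 17.13
position: [540.5, 163.2, 48.7]
ee_rot: [0.001, 0.973, 0.231, -0.006]
wrist_force: [-1.2, 0.6, -0.8]
width: 94.1
gripper_force: 0.0
```

Request:
step_arm(increments=[0, 0, 0, 0, 0, 0, 1, 0, 0, 0, 0, 0, 0, -0.2, 0, 0, 0, 0, 0, 0, -0.2, 0, 0, 0, 0, 0, 0, -0.2, 0, 0, 0, 0, 0, 0, -0.2])

```text
t: 17.55
position: [544.7, 163.9, 57.8]
ee_rot: [0.001, 0.973, 0.231, 0.002]
wrist_force: [0.3, -1.1, 1.5]
width: 70.5
gripper_force: 0.0
```

Request:
step_arm(increments=[0, 0, 0, 0, 0, 0, -0.2, 0, 0, 0, 0, 0, 0, -0.2, 0, 0, 0, 0, 0, 0, -0.2, 0, 0, 0, 0, 0, 0, -0.2, 0, 0, 0, 0, 0, 0, -0.2])

```text
t: 17.97
position: [543.7, 163.6, 56.4]
ee_rot: [0.001, 0.973, 0.231, 0.001]
wrist_force: [-1.1, -0.9, 2.5]
width: 52.2
gripper_force: 30.0
```

```bash
python3 - <<'E'
from h import *
s,R=st(); inc([586,240,60],Rt(.469,0)); print(s["gripper_force"])
E
```

```text
t 17.97 pos [543.7 163.6  56.4] shift cm [ 7.22 -4.92 -0.36]
rot [ 0.002 -0.001 -0.003]
w 52.2 F [-1.1 -0.9  2.5] q [ 0.19  0.22  1.56 -0.    1.36  1.3 ]
30.000408366322517
```

Request:
step_arm(increments=[0, 0, -0.8, 0, 0, 0, -0.2, 0, 0, 0, 0, 0, 0, -0.2, 1.8, -1.2, 0, 0, 0, 0, -0.2, 1.8, -1.2, 0, 0, 0, 0, -0.2, 1.8, -1.2, 0, 0, 0, 0, -0.2])

```text
t: 18.38
position: [576.0, 220.4, 64.1]
ee_rot: [0.001, 0.973, 0.231, 0.001]
wrist_force: [-0.3, -0.4, -0.0]
width: 51.9
gripper_force: 30.0
```

Request:
step_arm(increments=[1.2, -0.8, 0, 0, 0, 0, -0.2, 0.7, -0.4, 0, 0, 0, 0, -0.2, 0, 0, 0, 0, 0, 0, -0.2, 0, 0, 0, 0, 0, 0, -0.2, 0, 0, 0, 0, 0, 0, -0.2])

```text
t: 18.8
position: [586.7, 238.5, 63.7]
ee_rot: [0.001, 0.973, 0.231, 0.0]
wrist_force: [0.8, 0.2, -0.4]
width: 51.5
gripper_force: 30.0
```

```bash
python3 - <<'E'
from h import *
inc([591.6,249.9,56.5],Rt(.469,0))
for c in ["side","scene"]:
    W,P=cloud(c)
    k=box(W,(587,242),55)&(W[:,2]>72)&(W[:,2]<92)&(P[:,0]>P[:,2]+50); print(c,cv2.minAreaRect(W[k,:2].astype(np.float32)),np.percentile(W[k,2],[5,50,95]).round(1),k.sum())
E
```

```text
t 18.8 pos [586.7 238.5  63.7] shift cm [ 0.95 -0.8   0.72]
rot [ 0.002  0.    -0.003]
w 51.5 F [ 0.8  0.2 -0.4] q [ 0.3   0.35  1.38 -0.    1.41  1.4 ]
side ((581.1295166015625, 235.55809020996094), (46.4896240234375, 52.26787567138672), 34.125770568847656) [77.3 83.3 89.2] 116Traceback (most recent call last):
  File "<stdin>", line 5, in <module>
    return _quantile_unchecked(
        a, q, axis, out, overwrite_input, method, keepdims, weights)
    return _ureduce(a,
                    func=_quantile_ureduce_func,
    ...<5 lines>...
                    overwrite_input=overwrite_input,
                    method=method)
    r = func(a, **kwargs)
    result = _quantile(arr,
                       quantiles=q,
    ...<2 lines>...
                       out=out,
                       weights=wgt)
    slices_having_nans = np.isnan(arr[-1, ...])
                                  ~~~^^^^^^^^^
IndexError: index -1 is out of bounds for axis 0 with size 0
```

Lower until it touches the board.

Request:
step_arm(increments=[0, 0, 0.3, 0, 0, 0, -0.2, 0, 0, 0.3, 0, 0, 0, -0.2, 0, 0, 0.1, 0, 0, 0, -0.2, 0, 0, 0, 0, 0, 0, -0.2, 0, 0, 0, 0, 0, 0, -0.2])

```text
t: 19.32
position: [587.0, 239.2, 56.7]
ee_rot: [0.001, 0.973, 0.231, 0.0]
wrist_force: [0.4, 0.1, -0.2]
width: 52.2
gripper_force: 30.0
```

Request:
step_arm(increments=[0, 0, 0.1, 0, 0, 0, -0.2, 0, 0, 0, 0, 0, 0, -0.2, 0, 0, 0, 0, 0, 0, -0.2, 0, 0, 0, 0, 0, 0, -0.2, 0, 0, 0, 0, 0, 0, -0.2])

```text
t: 19.73
position: [587.3, 239.3, 56.4]
ee_rot: [0.001, 0.973, 0.231, 0.001]
wrist_force: [-2.4, -0.5, 4.1]
width: 52.1
gripper_force: 30.0
```

Request:
step_arm(increments=[0.25, 0, 0, 0, 0, 0, -0.2, 0.25, 0, 0, 0, 0, 0, -0.2, 0.1, 0, 0, 0, 0, 0, -0.2, 0, 0, 0, 0, 0, 0, -0.2, 0, 0, 0, 0, 0, 0, -0.2])

```text
t: 20.15
position: [592.8, 242.0, 56.4]
ee_rot: [0.001, 0.973, 0.231, 0.001]
wrist_force: [-2.8, -1.3, 5.8]
width: 52.3
gripper_force: 30.0
```

Request:
step_arm(increments=[0.1, 0, 0, 0, 0, 0, -0.2, 0, 0, 0, 0, 0, 0, -0.2, 0.1, 0, 0, 0, 0, 0, -0.2, 0, 0, 0, 0, 0, 0, -0.2, 0, 0, 0, 0, 0, 0, -0.2])

```text
t: 20.57
position: [594.5, 242.9, 56.4]
ee_rot: [0.001, 0.973, 0.231, 0.001]
wrist_force: [-3.1, -1.6, 6.0]
width: 51.8
gripper_force: 30.0
```

```bash
cat >> h.py <<'E'
def jf():
    s,R=st(); a=.469; J=np.array([[np.cos(a),np.sin(a)],[-np.sin(a),np.cos(a)]])
    print("t",round(s["t"],2),"TCP jig",(J@(s["position"][:2]-[571.5,190.2])).round(2),"z",round(s["position"][2],1),"F jig",(J@s["wrist_force"][:2]).round(1),s["wrist_force"][2].round(1),"M",s["torque"].round(2),"R err",Ro.from_matrix(R.T@Rt(a,0)).as_rotvec().round(4),"w",round(s["width"],1))
E
python3 -c "
from h import *
jf()"
```

```text
t 20.57 TCP jig [44.31 36.6 ] z 56.4 F jig [-3.5 -0. ] 6.0 M [-0.25  0.54  0.  ] R err [ 0.002  -0.0008 -0.0028] w 51.8
```

Request:
step_arm(increments=[0.1, 0, 0, 0, 0, 0, -0.2, 0, 0, 0, 0, 0, 0, -0.2, 0.1, 0, 0, 0, 0, 0, -0.2, 0, 0, 0, 0, 0, 0, -0.2, 0, 0, 0, 0, 0, 0, -0.2])

```text
t: 20.98
position: [596.1, 243.7, 56.4]
ee_rot: [0.001, 0.973, 0.231, 0.0]
wrist_force: [-3.1, -1.4, 5.4]
width: 51.7
gripper_force: 30.0
```

Request:
step_arm(increments=[0.1, 0, 0, 0, 0, 0, -0.2, 0, 0, 0, 0, 0, 0, -0.2, 0, 0, 0, 0, 0, 0, -0.2])

```text
t: 21.23
position: [596.1, 243.7, 56.5]
ee_rot: [0.001, 0.973, 0.231, -0.001]
wrist_force: [-4.6, -2.2, 7.9]
width: 51.9
gripper_force: 30.0
```

```bash
python3 -c "
from h import *
jf()"
```

```text
t 21.23 TCP jig [46.19 36.63] z 56.5 F jig [-5.1  0.2] 7.9 M [-0.47  0.98 -0.06] R err [ 0.0019  0.0019 -0.003 ] w 51.9
```

Request:
step_arm(increments=[0, -0.2, -0.03, 0, 0, 0, -0.2, 0, -0.2, 0, 0, 0, 0, -0.2, 0, -0.2, 0, 0, 0, 0, -0.2, 0, 0, 0, 0, 0, 0, -0.2, 0, 0, 0, 0, 0, 0, -0.2])

```text
t: 21.65
position: [594.7, 246.6, 56.6]
ee_rot: [0.004, 0.973, 0.23, -0.0]
wrist_force: [-2.0, -7.7, 5.5]
width: 51.4
gripper_force: 30.0
```

```bash
python3 -c "
from h import *
jf()"
```

```text
t 21.65 TCP jig [46.23 39.81] z 56.6 F jig [-5.2 -5.9] 5.5 M [-1.53  0.41 -0.1 ] R err [ 0.007   0.0018 -0.0039] w 51.4
```

Request:
step_arm(increments=[0, -0.1, 0, 0, 0, 0, -0.2, 0, 0, 0, 0, 0, 0, -0.2, 0, -0.1, 0, 0, 0, 0, -0.2, 0, 0, 0, 0, 0, 0, -0.2])

```text
t: 21.98
position: [594.0, 248.0, 56.6]
ee_rot: [0.004, 0.973, 0.23, 0.0]
wrist_force: [-2.6, -8.8, 5.1]
width: 51.9
gripper_force: 30.0
```

```bash
python3 -c "
from h import *
jf()"
```

```text
t 21.98 TCP jig [46.22 41.39] z 56.6 F jig [-6.3 -6.6] 5.1 M [-1.6   0.38 -0.04] R err [ 0.0078  0.0018 -0.0041] w 51.9
```

Request:
step_arm(increments=[0, -0.1, 0, 0, 0, 0, -0.2, 0, 0, 0, 0, 0, 0, -0.2, 0, -0.1, 0, 0, 0, 0, -0.2, 0, 0, 0, 0, 0, 0, -0.2])

```text
t: 22.32
position: [593.1, 249.8, 56.6]
ee_rot: [0.004, 0.973, 0.23, 0.0]
wrist_force: [-2.3, -8.6, 5.7]
width: 51.8
gripper_force: 30.0
```

Request:
step_arm(increments=[0, -0.1, 0, 0, 0, 0, -0.2, 0, 0, 0, 0, 0, 0, -0.2, 0, 0, 0, 0, 0, 0, -0.2])

```text
t: 22.57
position: [592.7, 250.7, 56.6]
ee_rot: [0.004, 0.973, 0.23, 0.0]
wrist_force: [-2.3, -8.0, 6.1]
width: 52.0
gripper_force: 30.0
```

```bash
python3 -c "
from h import *
jf()"
```

```text
t 22.57 TCP jig [46.22 44.36] z 56.6 F jig [-5.7 -6.1] 6.1 M [-1.57  0.4  -0.  ] R err [ 0.0077  0.0018 -0.0042] w 52.0
```

Request:
step_arm(increments=[0, -0.1, 0, 0, 0, 0, -0.2, 0, 0, 0, 0, 0, 0, -0.2, 0, -0.1, 0, 0, 0, 0, -0.2, 0, 0, 0, 0, 0, 0, -0.2])

```text
t: 22.9
position: [592.0, 252.1, 56.6]
ee_rot: [0.004, 0.973, 0.23, 0.0]
wrist_force: [-2.2, -9.0, 6.1]
width: 52.0
gripper_force: 30.0
```

```bash
python3 -c "
from h import *
jf()"
```

```text
t 22.9 TCP jig [46.25 45.97] z 56.6 F jig [-6. -7.] 6.1 M [-1.77  0.31 -0.  ] R err [ 0.0086  0.0017 -0.0041] w 52.0
```

Request:
step_arm(increments=[0, -0.1, 0, 0, 0, 0, -0.2, 0, 0, 0, 0, 0, 0, -0.2, 0, 0, 0, 0, 0, 0, -0.2])

```text
t: 23.15
position: [591.9, 252.2, 56.6]
ee_rot: [0.005, 0.973, 0.23, 0.0]
wrist_force: [-0.6, -10.2, 5.8]
width: 51.9
gripper_force: 30.0
```

```bash
python3 -c "
from h import *
jf()"
```

```text
t 23.15 TCP jig [46.25 46.06] z 56.6 F jig [-5.1 -8.8] 5.8 M [-2.08  0.19  0.07] R err [ 0.0101  0.0018 -0.0043] w 51.9
```

Request:
step_arm(increments=[0, -0.05, 0, 0.008, 0, 0, -0.2, 0, -0.05, 0, 0, 0, 0, -0.2, 0.05, 0, 0, 0, 0, 0, -0.2, 0, 0, 0, 0, 0, 0, -0.2, 0, 0, 0, 0, 0, 0, -0.2])

```text
t: 23.57
position: [592.0, 252.0, 56.5]
ee_rot: [0.002, 0.973, 0.23, -0.001]
wrist_force: [-1.8, -13.5, 5.7]
width: 51.7
gripper_force: 30.0
```

```bash
python3 - <<'E'
from h import *
jf()
ims=[]
for c,x in (("side",(595,250)),("scene",(595,250))):
    p,d=vision.camera(c); m=vision.camera_model(c); X=m["mtx"]@(m["R"]@[*x,40]+m["t"]); u,v=(X[:2]/X[2]).astype(int)
    ims.append(cv2.resize(p[v-40:v+40,u-40:u+40],(395,395),interpolation=cv2.INTER_CUBIC))
m=vision.camera_model("wrist"); p,d=vision.camera("wrist"); cv2.imwrite("pics/w5.png",p[:,:,::-1])
cv2.imwrite("pics/c5.png",np.hstack(ims)[:,:,::-1])
E
```

```text
t 23.57 TCP jig [46.27 45.89] z 56.5 F jig [ -7.7 -11.3] 5.7 M [-2.52  0.13  0.06] R err [ 0.0041  0.0029 -0.0046] w 51.7
```

View pics/c5.png

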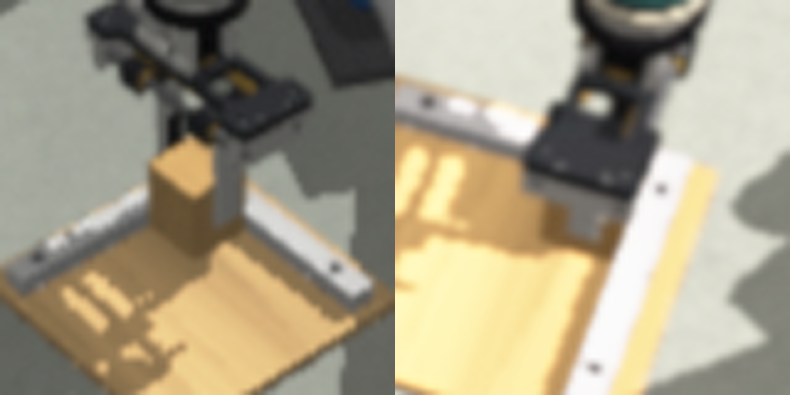

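View pics/w5.png

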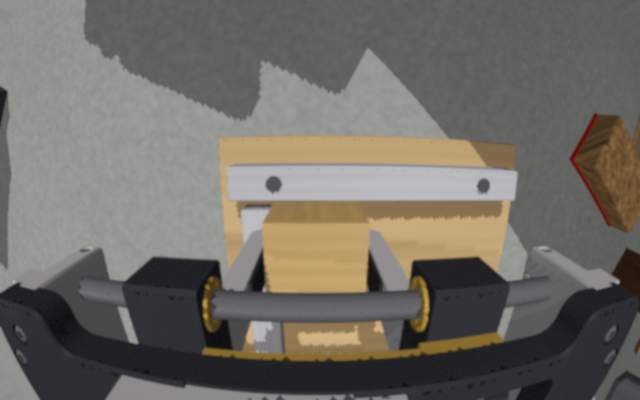

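The crops and wrist view show the pot mouth-down and upright, tight to the far fence (wrist view, row ~203) and the left fence (column ~265). The fingers sit above the fence tops.

Request:
step_arm(increments=[0, 0, 0, 0, 0, 0, -0.2, 0, 0, 0, 0, 0, 0, -0.2, 0, 0, 0, 0, 0, 0, -0.2, 0, 0, 0, 0, 0, 0, -0.2, 0, 0, 0, 0, 0, 0, -0.2])

```text
t: 24.13
position: [592.0, 252.1, 56.5]
ee_rot: [0.002, 0.973, 0.23, -0.001]
wrist_force: [-1.9, -13.8, 6.7]
width: 51.6
gripper_force: 30.0
```

```bash
python3 -c "
from h import *
jf(); print(bot.sign_off())"
```

```text
t 24.13 TCP jig [46.29 45.9 ] z 56.5 F jig [ -7.9 -11.4] 6.7 M [-2.61  0.05  0.07] R err [ 0.0041  0.0029 -0.0046] w 51.6
the job is handed in; nothing more can be done
None
```

Job handed in at 24 s: the beech pot is mouth-down on the board, still gripped and pressed against both fences (wrist readings about 8 N towards the far one, 11 N towards the left); contact and flushness were judged from force readings and camera views.

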